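Let the turner swing and stand it away

ROBOT

A 6-joint arm with a two-finger parallel gripper is mounted at the origin on the work surface; the furniture and walls round the work are solid. World frame = base frame: x ahead of the robot, y to its left, z up, the work surface at z = 0. Lengths are in m, angles in rad, forces in N, time in s.
With the tool pointing down it reaches from about 0.35 to 1 m from the base axis. Payload 7.1 kg.
Tool frame: the origin (TCP) lies midway between the tips of the shut fingers; the grasp point (between the pads) lies 19 mm behind it; z points along the fingers, y is the line along which they close (so a half turn about z gives the same grasp; the last joint's range is limited). The gripper opens to 85 mm and grips with 20 to 120 N. Pads are 22 mm wide; open, the fingers measure 114 mm over their backs; the gripper's body (76 mm by 85 mm) begins 54 mm behind the grasp point. The pads swing forward as they close: fully open they stand 13 mm farther back than shut.
Start: joints at [1.208, 0.423, 1.63, -0, 1.089, -0.019], TCP at [0.211, 0.588, 0.192] pointing down, gripper open.
Joint ranges: [-3, 3], [-0.9, 2.11], [0.09, 2.58], [-1.31, 4.45], [0.11, 2.69], [-2.54, 2.54]. Speed limits (rad/s): [2.39, 2.39, 3.01, 3.14, 3.14, 3.14].

INTERFACE

Orientations are given as [roll, pitch, yaw] about the fixed x, y, z axes, in that order (R = Rz(yaw) Ry(pitch) Rx(roll)).
In Python, from station import arm, grab_frame, camera_params, models gives the robot as it stands.
- The arm moves only by the tool send_rows, never from a script. Its argument "deltas" is text: rows parted by semicolons, each of 7 numbers parted by spaces: the shift along the tool's x, y, z in mm, then the turn, a rotation vector about the tool's x, y, z in rad, then the finger opening in mm, from 0 to 85.4. A call has exactly 8 rows; each row is the pose to reach, as a shift and turn from the pose commanded when the call began, along the tool's axes at that moment; what a row does not reach only later rows make up. A row lasts 1/8 s, in which the tool goes at most 62.5 mm and 10.7 degrees, less where a joint would pass 70% of its speed; a pose out of reach is approached as far as the arm can. A call with a gripper value outside its range is refused whole. The fingers move at their own pace and stop on an object; the grip force is fixed at half the most. Time passes only in rows, so rows that repeat a pose let the fingers close, or fill a call up. It gives the time, the measured TCP pose, the force, the opening and the grip force at its end, in the units of the state.
- arm.get_obs(): the state, without advancing time (a new reading comes with each control period).
- grab_frame(name): name is "side" or "top" or "wrist"; returns the picture (384x512x3 uint8, blue, green, red); there is no depth.
- camera_params(name): a dict with "fovy" (degrees; the focal length in pixels is half the picture's height over the tangent of half this angle, whatever the lens; pixels are square), "cx", "cy" (the principal point, pixels), "distortion" ([k1, k2, p1, p2, k3] as OpenCV has them; the pictures are not rectified), "camera_from_world" (4x4, takes a point from world to camera coordinates). Camera axes: x right, y down, z forward; pixel columns grow to the right and rows downward; lengths in m; the calibration is good to about 2 mm. A picture is of the moment at which its call begins: read the wrist's pose just before it. camera_params takes no time and is no camera call; for the wrist camera it gives the pose at the moment of the call.
- arm.job_done(): hands the job in; it is judged then, once.
Trained networks look in the newest picture that a camera, given by its name, has taken for a name from the list of things; names that differ only in an ending like _2 or _b are one class to them, and where a whole thing is asked for, a point or a joint stands for the part that bears it (a point fixed in the world has none). Each returns a list of dicts, best first, with "conf" (0 to 1); they miss things now and then, are a little off and sometimes report something else, mostly with a low value. They report only what shows in the picture. A call takes as long as a camera call. They do not tell look-alikes from the thing itself.
- models.find_in(camera, target): "position" ([x, y, z] in m, in the coordinates of the camera as it stood for that picture, good to about 4 mm: the middle of the surface that is visible of it).
The state is a dict: "time": time; "q": joint angles; "qvel": joint speeds; "effort": joint torques, N m; "position": TCP position; "eef_rot": TCP orientation; "contact_force": force on the tool from outside, world axes, zero at the start; "wrist_torque": the same for the moment, N m; "gripper_width": finger opening in m; "grasp_force": force on a finger pad.
Only numpy, scipy, OpenCV 4.12 (cv2) and the standard library are available. Lean on these libraries where they do the work, as an engineer would, in place of code of your own. Each camera call takes 0.05 s, during which the arm holds its last target. There are 200 camera calls.

TASK

Put the small slotted metal turner away in the empty wooden stand. Pick it up by the little cross barrel at the end of its handle, ease your grip in the air so that it swings down and hangs straight below the fingers, grip it again, lower it blade first into the stand down to the bottom, and only then let go so that it stays standing there. Leave the wooden spoon where it lies.

Things in the scene. Friction and masses are not known exactly. Their poses are not given: they have to be found in the camera images.
- turner_barrel (a point): Turner (loose spatula, 120 g, 182 mm long, lying flat): centre of the wooden barrel across its handle end, the pick-up point, 12 mm above the worktop. x: from barrel along handle to blade; y: along the barrel; z: up off its flat side. Barrel 24 mm long between flat end faces 12 mm across. Pinch the end faces: 30 N holds it level, easing it to 4 N in steps over 2 s swings it down about y with little slip.
- turner_tip (a point): Middle of the turner's blade edge, 170 mm along x from the barrel's centre and 10 mm below it when lying; same axes as turner_barrel (x points down when it hangs). Handle wood, 14 mm wide, 13 mm thick; thin steel neck; steel blade 60 mm long, 50 mm wide (along y), 4 mm thick, with three dark slots. Centre of mass about 117 mm from the barrel.
- stand_mouth (a point): Centre of the open mouth, at rim height, of the wooden stand: an empty upright box fixed to the worktop, 95 mm high, outside 64 (its x) by 104 mm (its y), on a plinth 84 by 124 mm, 8 mm high. Opening 46 (x) by 86 mm (y); inner floor 86 mm below the rim. z up. The blade goes in with its 50 mm width along y.
- spoon: Pale wooden spoon, 180 mm long, lying beside the turner on either side of it, loose; to be left alone. Origin on its underside near the middle of its length, x along it towards the bowl.
There are look-alikes about, which are no part of the job. There is more than one size of the part that bears stand_mouth; the job needs the middle-sized.

How it is judged:
On the way, in this order (a step that is already met when the one before it is completed fails the run):
1. the turner hangs blade down within 20 degrees of vertical from the fingers, its blade edge more than 30 mm above the worktop (contact force between the fingers and turner above 0.3 N and angle between turner_tip's own x axis and vertical above 2.79259 rad and height (world z) of turner_tip above 0.03 m), for 0.3 s.
2. still held, the blade edge is inside the stand within 16 mm of its floor (x of turner_tip in the frame of stand_mouth between -0.028 and 0.028 m and y of turner_tip in the frame of stand_mouth between -0.048 and 0.048 m and z of turner_tip in the frame of stand_mouth below -0.07 m and contact force between the fingers and turner above 0.3 N), for 0.1 s.
At the end, for the whole second after the job is handed in: The turner stands at rest in the stand, released, blade down: blade edge inside the opening and within 16 mm of the inner floor, handle within 34 degrees of vertical (it may lean on the rim) (x of turner_tip in the frame of stand_mouth between -0.028 and 0.028 m and y of turner_tip in the frame of stand_mouth between -0.048 and 0.048 m and z of turner_tip in the frame of stand_mouth below -0.07 m and angle between turner_tip's own x axis and vertical above 2.54159 rad and contact force between the fingers and turner below 0.05 N and linear speed of turner below 0.02 m/s and angular speed of turner below 0.2 rad/s); the robot touches nothing.
It fails at once if the spoon is moved by more than 20 mm (distance of spoon from where it was at the start of the episode above 0.02 m).
It also fails if it takes over 56 s, if anything falls off the work surface, if the arm or the gripper's body presses on something with over 40 N, if the wrist force passes 120 N, or if a joint passes its speed limit or range.

## Working session

There is one attempt and no reset: what is moved stays moved. The work goes in short steps, Python scripts to look and compute and a tool call to move; the robot and the scene stay as the last step left them, time stands still between calls to the robot, and variables do not carry over. Pictures are saved under pics/ and viewed, at most 10 in all, crops included, and the job is handed in when it is done.

Besides the shell and the picture viewer there is one more tool, called after "Emit:" as a command line: name --argument value ..., lists and objects as JSON in quotes. send_rows: Moves the arm, as the interface text tells. Its arguments: {"type":"object","properties":{"deltas":{"type":"string"}},"required":["deltas"]}

```bash
mkdir -p pics; ls
cat > h.py <<'E'
import numpy as np, cv2
from scipy.spatial.transform import Rotation as R
from station import arm, grab_frame, camera_params, models
def KD(c):
    f=192/np.tan(np.radians(c["fovy"])/2)
    return np.array([[f,0,c["cx"]],[0,f,c["cy"]],[0,0,1.]]),np.array(c["distortion"],float)
def proj(c,P):
    K,D=KD(c);T=np.array(c["camera_from_world"])
    return cv2.projectPoints(np.atleast_2d(P).astype(float),cv2.Rodrigues(T[:3,:3])[0],T[:3,3],K,D)[0][:,0]
def onz(c,uv,z):
    K,D=KD(c);T=np.linalg.inv(np.array(c["camera_from_world"]))
    n=cv2.undistortPoints(np.array(uv,float).reshape(-1,1,2),K,D)[:,0]
    d=np.c_[n,np.ones(len(n))]@T[:3,:3].T
    return T[:3,3]+d*((z-T[2,3])/d[:,2])[:,None]
def w(c,p): return (np.linalg.inv(np.array(c["camera_from_world"]))@np.r_[p,1])[:3]
E
python3 - <<'E'
from h import *
for n in ["top","side"]:
    im=grab_frame(n);cv2.imwrite(f"pics/{n}0.png",im);c=camera_params(n)
    for t in ["turner_barrel","turner_tip","stand_mouth","spoon"]:
        for r in models.find_in(n,t)[:6]:
            p=w(c,r["position"]);print(n,t,round(r["conf"],2),p.round(3),proj(c,p)[0].round())
o=arm.get_obs();print(o["time"],o["position"],o["eef_rot"],o["gripper_width"])
E
```

```text
pics
top turner_barrel 0.66 [ 0.612 -0.196  0.005] [342. 144.]
top turner_tip 0.63 [ 0.613 -0.2    0.   ] [343. 144.]
top stand_mouth 0.97 [0.279 0.267 0.034] [164. 269.]
top stand_mouth 0.9 [0.565 0.192 0.041] [195. 158.]
top stand_mouth 0.84 [ 0.354 -0.126  0.022] [318. 240.]
top spoon 0.58 [ 0.611 -0.04   0.02 ] [284. 143.]
side turner_barrel 0.91 [ 0.606 -0.203  0.007] [339. 248.]
side turner_tip 0.97 [ 0.607 -0.205  0.006] [340. 249.]
side stand_mouth 0.87 [0.549 0.161 0.053] [248. 167.]
side stand_mouth 0.64 [ 0.342 -0.143  0.081] [241. 256.]
side stand_mouth 0.58 [0.271 0.237 0.039] [153. 188.]
side spoon 0.75 [ 0.569 -0.043  0.013] [293. 215.]
0.5 [0.21063963 0.58838385 0.19167441] [-3.14149523e+00  6.57358318e-06  2.79776575e+00] 0.08533202102230461
```

View pics/top0.png

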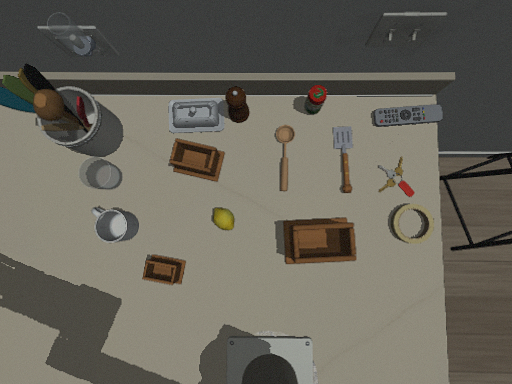

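View pics/side0.png

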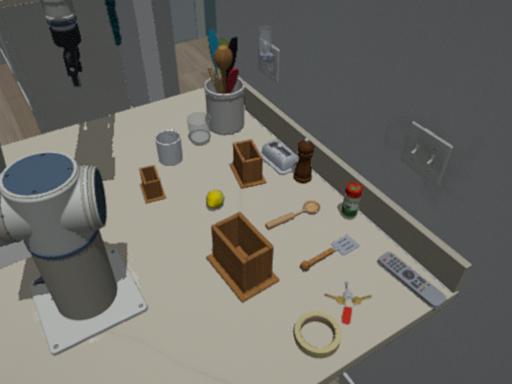

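The top picture shows the turner at (345,160) with its barrel near (347,187), and the spoon at (285,160). There are three stands: small at (164,269), middle at (195,158) and large at (318,240). The crock's utensils at (60,110) also look like the turner. I choose the loose slotted turner and the middle stand, and will check both in a crop.

Run:
```python
from h import *
im=cv2.imread("pics/top0.png");s=cv2.imread("pics/side0.png")
f=lambda im,x,y,w=70,h=75:cv2.resize(im[y:y+h,x:x+w],(400,h*400//w),interpolation=cv2.INTER_CUBIC)
a=np.hstack([f(im,310,122,70,75),f(im,160,125,70,75)])
cv2.imwrite("pics/crop1.png",a);print(a.shape)
c=camera_params("top");T=np.linalg.inv(c["camera_from_world"]);print(T[:3,3],c["distortion"],KD(c)[0][0,0])
```

```text
(428, 800, 3)
[0.39200638 0.01908157 0.94873357] [0.02044938 0.         0.         0.         0.        ] 354.41248960316534
```

View pics/crop1.png

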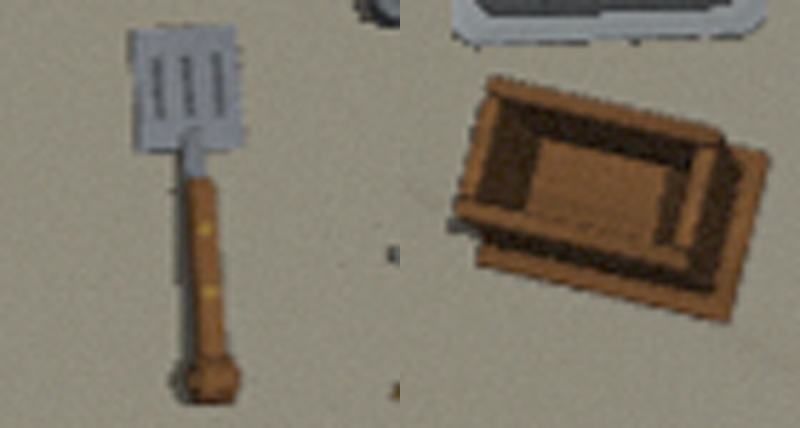

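The crop shows a three-slotted turner: barrel at (346,188), blade edge middle at (342,127). The middle stand is empty, with rim corners near (175,138), (216,148), (210,170) and (170,161).

Run:
```python
from h import *
c=camera_params("top")
f=lambda x0,p:(np.array(p,float)+.5)/5.714-.5+np.array([x0[0],x0[1]])
b=onz(c,f((310,122),[(208,380)]),.018)[0]; t=onz(c,f((310,122),[(183,28)]),.003)[0]
print("barrel",b,"tip",t,"len",np.linalg.norm(b[:2]-t[:2]),"dir",np.degrees(np.arctan2(*(t-b)[1::-1])))
for z in(.095,.103):
    q=onz(c,f((160,125),[(92,75),(323,135),(288,262),(58,210)]),z)
    print(z,q.round(3),q.mean(0),[np.linalg.norm(q[i]-q[i-1]).round(3) for i in range(4)])
    l=(q[0]+q[3]-q[1]-q[2]);print("long dir",np.degrees(np.arctan2(l[1],l[0])))
q=onz(c,f((160,125),[(370,155),(328,322),(76,265)]),.008)
print(q,(q[0]-q[1])[:2],np.linalg.norm(q[0]-q[1]),np.linalg.norm(q[2]-q[1]),np.degrees(np.arctan2(*(q[2]-q[1])[1::-1])))
o=arm.get_obs();print(R.from_euler('xyz',o["eef_rot"]).as_matrix().round(3),o["q"])
w_=camera_params("wrist");T=np.eye(4);T[:3,:3]=R.from_euler('xyz',o["eef_rot"]).as_matrix();T[:3,3]=o["position"]
print((np.array(w_["camera_from_world"])@T).round(4),w_["fovy"])
```

```text
barrel [ 0.49088781 -0.20193122  0.018     ] tip [ 0.66065339 -0.19647126  0.003     ] len 0.16985335729866574 dir 1.8420965043804265
0.095 [[0.605 0.232 0.095]
 [0.58  0.132 0.095]
 [0.524 0.146 0.095]
 [0.546 0.245 0.095]] [0.56392459 0.18848944 0.095     ] [np.float64(0.06), np.float64(0.103), np.float64(0.057), np.float64(0.101)]
long dir 76.46799553100074
0.103 [[0.603 0.23  0.103]
 [0.578 0.131 0.103]
 [0.523 0.145 0.103]
 [0.545 0.243 0.103]] [0.56231361 0.18690199 0.103     ] [np.float64(0.06), np.float64(0.102), np.float64(0.056), np.float64(0.1)]
long dir 76.46799553100078
[[0.58910984 0.1209476  0.008     ]
 [0.50963039 0.13949456 0.008     ]
 [0.53606826 0.25841582 0.008     ]] [ 0.07947944 -0.01854695] 0.08161477267695595 0.12182457763447244 77.46617866192929
[[-0.941  0.337 -0.   ]
 [ 0.337  0.941 -0.   ]
 [-0.    -0.    -1.   ]] [ 1.20797708e+00  4.23146781e-01  1.62993917e+00 -9.50655228e-06
  1.08860399e+00 -1.89879412e-02]
[[ 4.000e-04  1.000e+00 -2.000e-04 -1.000e-04]
 [-9.451e-01  3.000e-04 -3.268e-01  2.040e-02]
 [-3.268e-01  3.000e-04  9.451e-01  2.002e-01]
 [ 0.000e+00  0.000e+00  0.000e+00  1.000e+00]] 65.28887098441334
```

```bash
cat >> h.py <<'E'
def plan(*tg):
    """tg: (x,y,z,yaw_deg) tool pointing down; each delta is from the previous target (exact), first from measured"""
    o=arm.get_obs();r=R.from_euler('xyz',o["eef_rot"]);p=o["position"]
    print("t",round(o["time"],2),np.round(p,4),np.degrees(o["eef_rot"]).round(2),"w",round(o["gripper_width"]*1e3,2),"F",np.round(o["grasp_force"],1),np.round(o["contact_force"],1))
    for t in tg:
        r2=R.from_euler('xyz',[np.pi,0,np.radians(t[3])]);d=r.inv().apply(np.array(t[:3])-p)*1e3
        print("delta",d.round(1),(r.inv()*r2).as_rotvec().round(3));r,p=r2,np.array(t[:3])
E
python3 -c "
from h import *
plan((.43,.2,.22,172),(.487,-.202,.11,181.84))"
```

```text
t 0.5 [0.2106 0.5884 0.1917] [-179.99    0.    160.3 ] w 85.33 F 0.0 [0.7 0.1 0. ]
delta [-337.4 -291.7  -28.3] [-0.    -0.    -0.204]
delta [-112.4 -390.2  110. ] [ 0.     0.    -0.172]
```

Emit:
send_rows --deltas "-45 -40 -10 0 0 -0.03 85;-90 -78 -20 0 0 -0.06 80;-135 -117 -28 0 0 -0.08 75;-180 -156 -28 0 0 -0.11 70;-225 -195 -28 0 0 -0.14 65;-270 -233 -28 0 0 -0.17 60;-310 -267 -28 0 0 -0.19 55;-337 -292 -28 0 0 -0.204 50"

```text
time: 1.5
position: [0.4305, 0.198, 0.22]
eef_rot: [3.141, 0.001, 3.001]
contact_force: [-1.0, 1.0, -0.1]
gripper_width: 0.0502
grasp_force: 0.0
```

```bash
python3 -c "
from h import *
plan((.487,-.202,.11,181.84))"
```

```text
t 1.5 [0.4305 0.198  0.22  ] [1.7999e+02 4.0000e-02 1.7194e+02] w 50.2 F 0.0 [-1.   1.  -0.1]
delta [-112.  -388.2  110. ] [ 0.     0.001 -0.173]
```

Emit:
send_rows --deltas "-14 -50 10 0 0 -0.02 50;-28 -100 20 0 0 -0.04 50;-42 -150 30 0 0 -0.06 50;-56 -200 45 0 0 -0.09 50;-70 -250 60 0 0 -0.11 50;-85 -300 80 0 0 -0.13 50;-100 -350 95 0 0 -0.15 50;-112 -388 110 0 0 -0.173 50"

```text
time: 2.5
position: [0.4867, -0.2022, 0.1094]
eef_rot: [-3.141, 0.001, -3.109]
contact_force: [-0.1, 0.2, 0.3]
gripper_width: 0.0502
grasp_force: 0.0
```

Run:
```python
from h import *
c=camera_params("wrist");im=grab_frame("wrist");cv2.imwrite("pics/w1.png",im)
for t in ["turner_barrel","turner_tip"]:
    for r in models.find_in("wrist",t)[:3]:
        p=w(c,r["position"]);print(t,round(r["conf"],2),p.round(3),proj(c,p)[0].round())
print(proj(c,[[.491,-.202,.012]]));plan((.491,-.202,.003,181.84))
```

```text
turner_barrel 0.92 [ 0.605 -0.201  0.002] [258. 274.]
turner_tip 0.61 [ 0.605 -0.2    0.005] [259. 276.]
[[260.50986306 181.25248886]]
t 2.65 [ 0.486  -0.2013  0.109 ] [ 1.7997e+02 -5.0000e-02 -1.7827e+02] w 50.17 F 0.0 [-0.1  0.2  0.4]
delta [ -5.   -0.9 106. ] [ 0.    -0.001 -0.002]
```

View pics/w1.png

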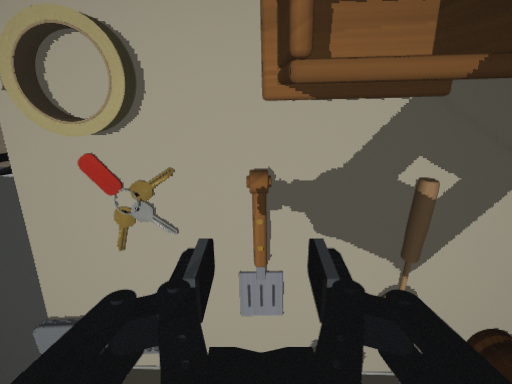

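The wrist view shows the barrel at about (259,181), as predicted (260.5,181). The blade edge is at (262,315), the fingers straddle column 260, and the spoon is well to the right at (415,230).

Run:
```python
from h import *
c=camera_params("wrist")
b=onz(c,[(259.2,181)],.015)[0];t=onz(c,[(262,315)],.003)[0];n=onz(c,[(261,262)],.013)[0]
e=onz(c,[(247,178),(271,178)],.014);print(b,t,n,np.linalg.norm((t-b)[:2]),np.degrees(np.arctan2(*(t-b)[1::-1])),np.degrees(np.arctan2(*(n-b)[1::-1])),e)
```

```text
[ 0.48890015 -0.20234725  0.015     ] [ 0.65948451 -0.19413962  0.003     ] [ 0.58054092 -0.19777784  0.013     ] 0.17078169436364535 2.754650640075852 2.854531222807548 [[ 0.48653082 -0.21423048  0.014     ]
 [ 0.48582865 -0.19101527  0.014     ]]
```

Emit:
send_rows --deltas "-2 -0.5 20 0 0 0 50;-4 -1 40 0 0 -0.01 50;-4 -1 60 0 0 -0.01 50;-4 -1 80 0 0 -0.01 50;-4 -1 92 0 0 -0.01 50;-4 -1 100 0 0 -0.01 50;-4 -1 106 0 0 -0.01 48;-4 -1 106 0 0 -0.01 45"

```text
time: 3.65
position: [0.4903, -0.2007, 0.0037]
eef_rot: [3.142, -0.0, -3.098]
contact_force: [-0.9, -0.8, 0.1]
gripper_width: 0.0451
grasp_force: 0.0
```

Emit:
send_rows --deltas "0 0 0 0 0 0 38;0 0 0 0 0 0 32;0 0 0 0 0 0 28;0 0 0 0 0 0 26;0 0 0 0 0 0 24;0 0 0 0 0 0 22;0 0 0 0 0 0 20;0 0 0 0 0 0 20"

```text
time: 4.65
position: [0.4903, -0.2008, 0.0037]
eef_rot: [3.142, -0.0, -3.098]
contact_force: [0.2, -0.1, -0.7]
gripper_width: 0.0199
grasp_force: 0.0
```

Run:
```python
from h import *
c=camera_params("wrist");im=grab_frame("wrist")
print(proj(c,[[.490,-.202,.012],[.66,-.195,.002]]))
cv2.imwrite("pics/w2.png",cv2.resize(im[100:384,100:420],None,fx=2,fy=2))
plan((.49,-.2022,.003,182.3))
```

```text
[[258.46117115 224.20046775]
 [258.53009847 400.09817552]]
t 4.7 [ 0.4904 -0.2008  0.0037] [-180.      0.   -177.52] w 19.92 F 0.0 [-0.7  1.1 -0.5]
delta [ 0.4 -1.4  0.7] [-0.     0.     0.003]
```

View pics/w2.png

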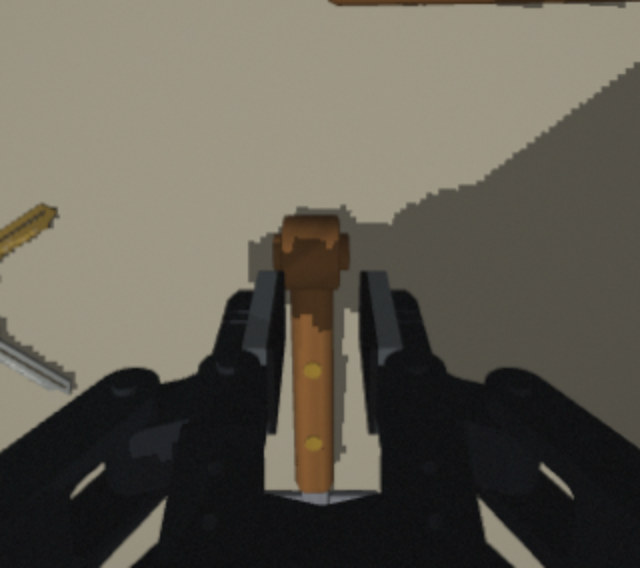

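The fingers straddle the handle just blade-ward of the barrel, which sits at image (256,227), and they grip nothing. Their apparent scale suggests the tips stand higher than I assumed, so I'll check from the side camera with the TCP marked.

Run:
```python
from h import *
c=camera_params("side");im=grab_frame("side");o=arm.get_obs();p=np.array(o["position"])
q=proj(c,[p,p+[0,0,.02],p+[0,0,.04],[.49,-.202,.012]]);print(q.round(1))
x0,y0=np.array(q[0],int)-[65,75]
a=cv2.resize(im[y0:y0+110,x0:x0+130],None,fx=6,fy=5.45,interpolation=cv2.INTER_CUBIC)
a=cv2.resize(im[y0:y0+100,x0:x0+130],None,fx=6,fy=6,interpolation=cv2.INTER_CUBIC)
for u in q[:3]: cv2.circle(a,tuple(int(v) for v in (u-[x0,y0]+.5)*6),3,(0,0,255),1)
cv2.imwrite("pics/s2.png",a);print(x0,y0,a.shape)
```

```text
[[303.5 266.8]
 [304.2 261.8]
 [304.8 256.6]
 [304.  265.1]]
238 191 (600, 780, 3)
```

View pics/s2.png

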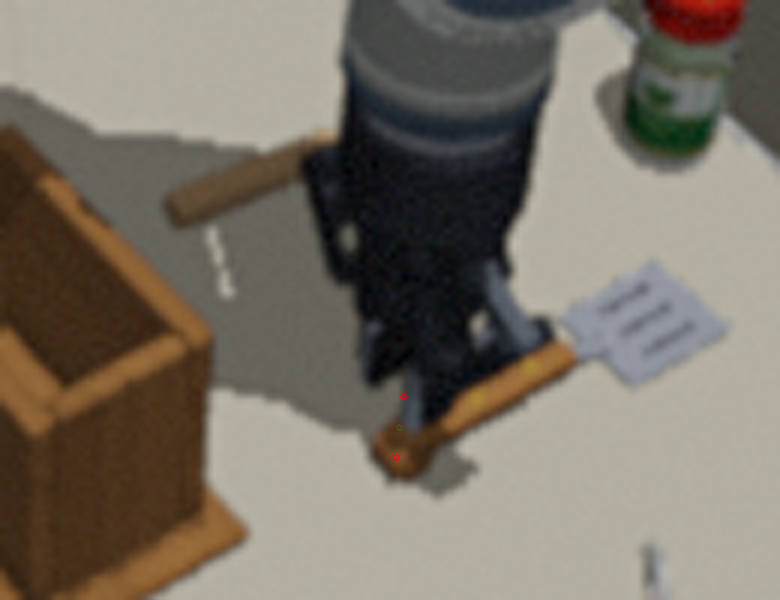

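The side crop shows the near finger's tip ending at about (410,425), roughly 20 mm or more above the TCP mark and above the handle. So the fingers closed over the handle and have to go lower. I'll open and descend in checked steps.

Emit:
send_rows --deltas "0 0 0 0 0 0 30;0 0 0 0 0 0 40;0 -1 2 0 0 0 45;0 -1 4 0 0 0 45;0 -1 6 0 0 0 45;0 -1 8 0 0 0 45;0 -1 10 0 0 0 45;0 -1 10 0 0 0 45"

```text
time: 5.75
position: [0.4903, -0.2017, -0.0065]
eef_rot: [3.141, -0.0, -3.098]
contact_force: [-0.2, -0.2, 0.6]
gripper_width: 0.045
grasp_force: 0.0
```

Emit:
send_rows --deltas "0 0 1 0 0 0 45;0 0 2 0 0 0 45;0 0 3 0 0 0 45;0 0 4 0 0 0 45;0 0 5 0 0 0 45;0 0 6 0 0 0 45;0 0 6 0 0 0 45;0 0 6 0 0 0 45"

```text
time: 6.75
position: [0.4904, -0.2018, -0.0123]
eef_rot: [-3.142, 0.0, -3.098]
contact_force: [0.8, 0.6, 0.1]
gripper_width: 0.0451
grasp_force: 0.0
```

Run:
```python
from h import *
ims=[]
c=camera_params("wrist");im=grab_frame("wrist");ims.append(cv2.resize(im[150:300,160:360],(520,390)))
print(proj(c,[[.490,-.202,.012]]))
c=camera_params("side");im=grab_frame("side");p=np.array([.49,-.202,.012]);q=proj(c,[p])[0].astype(int);print(q)
ims.append(cv2.resize(im[q[1]-50:q[1]+25,q[0]-25:q[0]+25],(260,390),interpolation=cv2.INTER_CUBIC))
cv2.imwrite("pics/ws3.png",np.hstack(ims)); plan((.49,-.2022,-.015,182.3))
```

```text
[[259.99049356 236.03705101]]
[303 265]
t 6.85 [ 0.4905 -0.2018 -0.0122] [-180.      0.   -177.52] w 44.81 F 0.0 [-0.4 -0.6 -0.1]
delta [ 0.5 -0.4  2.8] [-0.     0.     0.003]
```

View pics/ws3.png

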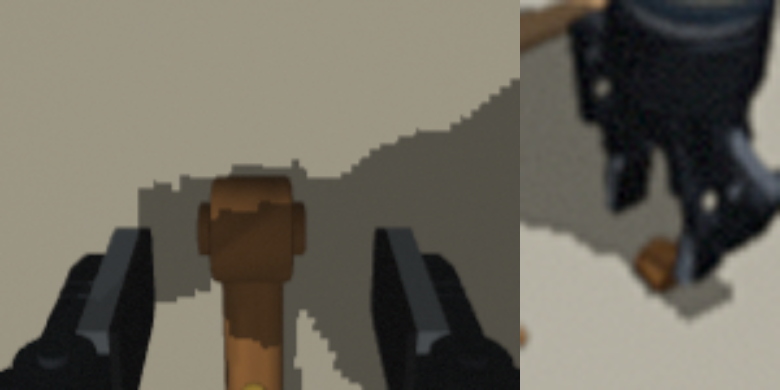

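The fingertips in the wrist crop, at (152,228) and (373,228), are still closer to the camera than the barrel at (252,228). I'll compute their height.

Run:
```python
from h import *
c=camera_params("wrist")
for z in np.arange(0,.05,.005):
    a=onz(c,[(218.5,237.7),(303.5,237.7)],z); print("wr",z,a.round(4)[:,:2].tolist(),np.linalg.norm(a[0]-a[1]).round(4))
c=camera_params("side")
for z in np.arange(0,.045,.005): print("side",z.round(3),onz(c,[(310.7,269.4)],z)[0].round(4))
```

```text
wr 0.0 [[0.4987, -0.2281], [0.4964, -0.174]] 0.0541
wr 0.005 [[0.496, -0.2274], [0.4937, -0.1749]] 0.0525
wr 0.01 [[0.4933, -0.2268], [0.4911, -0.1759]] 0.0509
wr 0.015 [[0.4906, -0.2261], [0.4884, -0.1768]] 0.0494
wr 0.02 [[0.4878, -0.2254], [0.4858, -0.1777]] 0.0478
wr 0.025 [[0.4851, -0.2248], [0.4831, -0.1786]] 0.0462
wr 0.03 [[0.4824, -0.2241], [0.4804, -0.1795]] 0.0446
wr 0.035 [[0.4796, -0.2234], [0.4778, -0.1805]] 0.043
wr 0.04 [[0.4769, -0.2227], [0.4751, -0.1814]] 0.0414
wr 0.045 [[0.4742, -0.2221], [0.4725, -0.1823]] 0.0398
side 0.0 [ 0.5029 -0.2148  0.    ]
side 0.005 [ 0.5001 -0.2177  0.005 ]
side 0.01 [ 0.4973 -0.2206  0.01  ]
side 0.015 [ 0.4946 -0.2235  0.015 ]
side 0.02 [ 0.4918 -0.2263  0.02  ]
side 0.025 [ 0.489  -0.2292  0.025 ]
side 0.03 [ 0.4862 -0.2321  0.03  ]
side 0.035 [ 0.4834 -0.2349  0.035 ]
side 0.04 [ 0.4806 -0.2378  0.04  ]
```

Emit:
send_rows --deltas "0 0 2 0 0 0 45;0 0 4 0 0 0 43;0 0 6 0 0 0 41;0 0 8 0 0 0 39;0 0 9 0 0 0 37;0 0 10 0 0 0 35;0 0 10 0 0 0 34;0 0 10 0 0 0 34"

```text
time: 7.85
position: [0.4904, -0.2018, -0.0222]
eef_rot: [-3.142, 0.0, -3.098]
contact_force: [0.4, -0.3, 0.5]
gripper_width: 0.0338
grasp_force: 0.0
```

Emit:
send_rows --deltas "0 0 1 0 0 0 34;0 0 2 0 0 0 34;0 0 3 0 0 0 34;0 0 4 0 0 0 34;0 0 5 0 0 0 34;0 0 5 0 0 0 34;0 0 5 0 0 0 32;0 0 5 0 0 0 30"

```text
time: 8.85
position: [0.4904, -0.2018, -0.0273]
eef_rot: [-3.142, 0.0, -3.098]
contact_force: [-0.6, 0.8, 0.1]
gripper_width: 0.0301
grasp_force: 0.0
```

Run:
```python
from h import *
c=camera_params("wrist");im=grab_frame("wrist");a=cv2.resize(im[170:290,180:340],(480,360))
print(proj(c,[[.490,-.202,.012]]))
c=camera_params("side");im=grab_frame("side");q=np.array([303,265])
cv2.imwrite("pics/ws4.png",np.hstack([a,cv2.resize(im[225:285,280:330],(300,360),interpolation=cv2.INTER_CUBIC)])); plan()
```

```text
[[259.95201696 249.12067287]]
t 8.95 [ 0.4904 -0.2018 -0.0272] [-180.      0.   -177.52] w 30.21 F 0.0 [-0.   0.1 -0.3]
```

View pics/ws4.png

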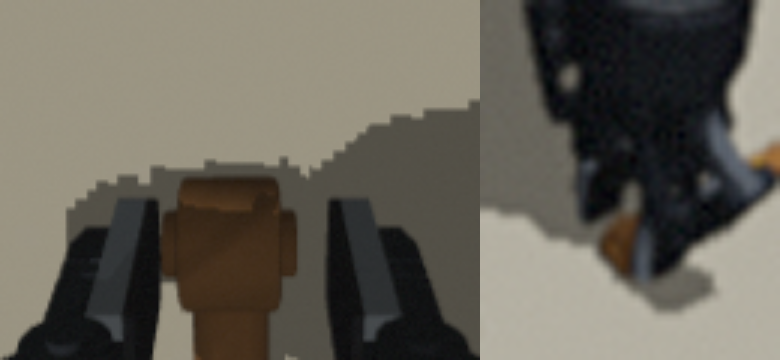

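The fingertips, at (158,200) and (328,200) in the crop, are now level with the barrel's middle. The barrel sits 2.5 mm left of the centre between them. I'll go 7 mm lower, shift 2.5 mm and close.

Emit:
send_rows --deltas "0 -1 1 0 0 0 31;0 -2 2 0 0 0 31;0 -2.5 3 0 0 0 31;0 -2.5 4 0 0 0 31;0 -2.5 5 0 0 0 31;0 -2.5 6 0 0 0 31;0 -2.5 7 0 0 0 31;0 -2.5 7 0 0 0 31"

```text
time: 9.95
position: [0.4905, -0.2042, -0.0344]
eef_rot: [3.142, -0.0, -3.098]
contact_force: [-0.5, 0.0, -0.5]
gripper_width: 0.0311
grasp_force: 0.0
```

Emit:
send_rows --deltas "0 0 0 0 0 0 29;0 0 0 0 0 0 27;0 0 0 0 0 0 26;0 0 0 0 0 0 25;0 0 0 0 0 0 24;0 0 0 0 0 0 22;0 0 0 0 0 0 18;0 0 0 0 0 0 18"

```text
time: 10.95
position: [0.4906, -0.2043, -0.0341]
eef_rot: [-3.142, 0.0, -3.098]
contact_force: [-1.4, 0.3, 6.2]
gripper_width: 0.0221
grasp_force: 58.5
```

Emit:
send_rows --deltas "0 0 -5 0 0 0 18;0 0 -20 0 0 0 18;0 0 -45 0 0 0 18;0 0 -75 0 0 0 18;0 0 -105 0 0 0 18;0 0 -130 0 0 0 18;0 0 -145 0 0 0 18;0 0 -150 0 0 0 18"

```text
time: 11.95
position: [0.4908, -0.2044, 0.1168]
eef_rot: [-3.141, 0.001, -3.098]
contact_force: [-0.2, 0.3, -1.0]
gripper_width: 0.0215
grasp_force: 58.8
```

Emit:
send_rows --deltas "0 0 -10 0 0 0 18;0 0 -30 0 0 0 18;0 0 -55 0 0 0 18;0 0 -85 0 0 0 18;0 0 -115 0 0 0 18;0 0 -135 0 0 0 18;0 0 -147 0 0 0 18;0 0 -150 0 0 0 18"

```text
time: 12.95
position: [0.4905, -0.2043, 0.2658]
eef_rot: [-3.142, -0.0, -3.098]
contact_force: [0.6, 0.7, -0.8]
gripper_width: 0.0215
grasp_force: 58.8
```

Emit:
send_rows --deltas "0 0 0 0 0 0 19;0 0 0 0 0 0 20;0 0 0 0 0 0 20.5;0 0 0 0 0 0 21;0 0 0 0 0 0 21.3;0 0 0 0 0 0 21.5;0 0 0 0 0 0 21.5;0 0 0 0 0 0 21.5"

```text
time: 13.95
position: [0.4905, -0.2043, 0.2657]
eef_rot: [-3.142, 0.0, -3.098]
contact_force: [0.4, -0.3, -0.7]
gripper_width: 0.0217
grasp_force: 58.8
```

```bash
python3 -c "
from h import *
plan((.49,-.2,.3,182.5));o=arm.get_obs();print(o['wrist_torque'])"
```

```text
t 13.95 [ 0.4905 -0.2043  0.2657] [-180.      0.   -177.53] w 21.7 F 58.8 [ 0.4 -0.3 -0.7]
delta [  0.3   4.3 -34.3] [-0.  0. -0.]
[-0.01017594  0.12763538 -0.01619569]
```

Emit:
send_rows --deltas "0 0 0 0 0 0 21.6;0 0 0 0 0 0 21.7;0 0 0 0 0 0 21.8;0 0 0 0 0 0 21.9;0 0 0 0 0 0 22;0 0 0 0 0 0 22;0 0 0 0 0 0 22;0 0 0 0 0 0 22"

```text
time: 14.95
position: [0.4905, -0.2043, 0.2657]
eef_rot: [-3.142, 0.0, -3.098]
contact_force: [0.3, -0.2, -1.6]
gripper_width: 0.0221
grasp_force: 47.8
```

```bash
python3 -c "
from h import *
plan();o=arm.get_obs();print(o['wrist_torque'])"
```

```text
t 14.95 [ 0.4905 -0.2043  0.2657] [-180.      0.   -177.53] w 22.08 F 47.8 [ 0.3 -0.2 -1.6]
[ 0.00489368  0.13001988 -0.03056496]
```

Emit:
send_rows --deltas "0 0 0 0 0 0 22.2;0 0 0 0 0 0 22.4;0 0 0 0 0 0 22.5;0 0 0 0 0 0 22.6;0 0 0 0 0 0 22.7;0 0 0 0 0 0 22.8;0 0 0 0 0 0 22.8;0 0 0 0 0 0 22.8"

```text
time: 15.95
position: [0.4905, -0.2043, 0.2657]
eef_rot: [3.142, -0.0, -3.098]
contact_force: [-0.5, -0.5, -1.5]
gripper_width: 0.0226
grasp_force: 28.8
```

```bash
python3 -c "
from h import *
plan();o=arm.get_obs();print(o['wrist_torque'])"
```

```text
t 15.95 [ 0.4905 -0.2043  0.2657] [ 180.     -0.   -177.52] w 22.64 F 28.8 [-0.5 -0.5 -1.5]
[ 0.01463559  0.10889403 -0.05789384]
```

Emit:
send_rows --deltas "0 0 0 0 0 0 22.9;0 0 0 0 0 0 23;0 0 0 0 0 0 23.1;0 0 0 0 0 0 23.2;0 0 0 0 0 0 23.3;0 0 0 0 0 0 23.4;0 0 0 0 0 0 23.4;0 0 0 0 0 0 23.4"

```text
time: 16.95
position: [0.4904, -0.2042, 0.2657]
eef_rot: [3.142, -0.0, -3.098]
contact_force: [-1.4, -0.6, -1.7]
gripper_width: 0.0235
grasp_force: 14.1
```

```bash
python3 -c "
from h import *
plan();o=arm.get_obs();print(o['wrist_torque'])"
```

```text
t 16.95 [ 0.4904 -0.2042  0.2657] [ 1.8000e+02 -1.0000e-02 -1.7752e+02] w 23.46 F 14.1 [-1.4 -0.6 -1.7]
[ 0.0068574   0.23175993 -0.0308125 ]
```

Emit:
send_rows --deltas "0 0 0 0 0 0 23.45;0 0 0 0 0 0 23.5;0 0 0 0 0 0 23.55;0 0 0 0 0 0 23.6;0 0 0 0 0 0 23.65;0 0 0 0 0 0 23.7;0 0 0 0 0 0 23.7;0 0 0 0 0 0 23.7"

```text
time: 17.95
position: [0.4905, -0.2043, 0.2657]
eef_rot: [3.142, -0.0, -3.098]
contact_force: [-0.6, -0.8, -1.7]
gripper_width: 0.024
grasp_force: 7.0
```

Run:
```python
from h import *
plan();o=arm.get_obs();print(o['wrist_torque'])
im=grab_frame("side");c=camera_params("side")
q=proj(c,[[.49,-.204,.31],[.49,-.204,.14],[.66,-.2,.31]]);print(q)
cv2.imwrite("pics/s5.png",cv2.resize(im[60:320,200:460],(520,520)))
```

```text
t 17.95 [ 0.4905 -0.2043  0.2657] [ 180.     -0.   -177.52] w 23.96 F 7.0 [-0.6 -0.8 -1.7]
[-0.01325608  0.02165464  0.05435167]
[[316.35833747 175.69672212]
 [308.9848112  231.09717174]
 [375.63690541 148.859729  ]]
```

View pics/s5.png

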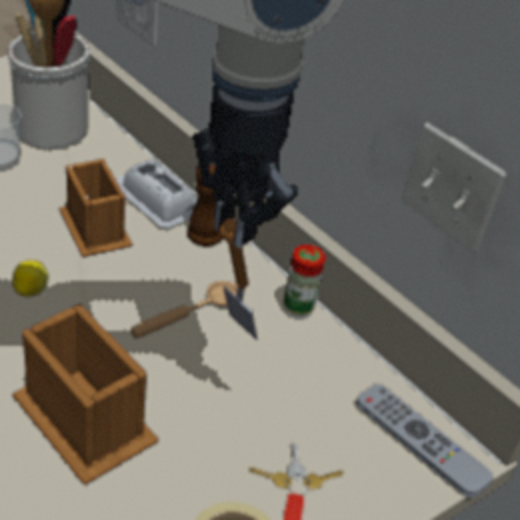

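The side crop shows the turner hanging below the fingers, with the barrel at (232,232) and the blade edge near (240,318), tilted roughly 10° forward. I'll ease a little more, then grip again.

Emit:
send_rows --deltas "0 0 0 0 0 0 23.75;0 0 0 0 0 0 23.8;0 0 0 0 0 0 23.83;0 0 0 0 0 0 23.83;0 0 0 0 0 0 23.83;0 0 0 0 0 0 23.5;0 0 0 0 0 0 22;0 0 0 0 0 0 20"

```text
time: 19.0
position: [0.4905, -0.2043, 0.2657]
eef_rot: [-3.142, 0.0, -3.098]
contact_force: [0.2, -0.0, -1.9]
gripper_width: 0.0218
grasp_force: 58.8
```

Run:
```python
from h import *
o=arm.get_obs();print(o['wrist_torque'])
c=camera_params("side");im=grab_frame("side");im2=grab_frame("top")
cv2.imwrite("pics/s6.png",np.hstack([cv2.resize(im[150:260,270:370],(400,440),interpolation=cv2.INTER_CUBIC),cv2.resize(im2[130:240,300:400],(400,440),interpolation=cv2.INTER_CUBIC)]))
plan((.49,-.2043,.305,182.5),(.5,-.02,.305,175),(.564,.189,.305,167))
```

```text
[ 0.00566405 -0.03384491  0.00789212]
t 19.1 [ 0.4905 -0.2043  0.2657] [ 180.     -0.   -177.52] w 21.64 F 58.8 [-0.1 -0.3 -0.8]
delta [  0.5  -0.  -39.3] [ 0. -0. -0.]
delta [-18.  183.7   0. ] [-0.    -0.     0.131]
delta [-45.5 213.8   0. ] [ 0.   -0.    0.14]
```

Emit:
send_rows --deltas "-2 8 -5 0 0 0.01 18;-6 28 -12 0 0 0.02 18;-13 57 -20 0 0 0.04 18;-21 90 -20 0 0 0.06 18;-29 125 -20 0 0 0.08 18;-36 155 -20 0 0 0.1 18;-42 180 -20 0 0 0.12 18;-45 195 -20 0 0 0.135 18"

```text
time: 20.1
position: [0.5273, -0.0058, 0.2861]
eef_rot: [3.141, 0.0, 3.05]
contact_force: [0.1, 0.4, -1.1]
gripper_width: 0.0217
grasp_force: 58.9
```

Run:
```python
from h import *
plan((.564,.189,.286,167))
```

```text
t 20.1 [ 0.5273 -0.0058  0.2861] [1.7998e+02 3.0000e-02 1.7476e+02] w 21.67 F 58.9 [ 0.1  0.4 -1.1]
delta [-18.8 197.3   0.2] [0.    0.    0.135]
```

Emit:
send_rows --deltas "-1 8 0 0 0 0.01 18;-3 28 0 0 0 0.02 18;-6 58 0 0 0 0.04 18;-9 95 0 0 0 0.07 18;-12 130 0 0 0 0.09 18;-15 162 0 0 0 0.11 18;-18 185 0 0 0 0.125 18;-19 197 0 0 0 0.135 18"

```text
time: 21.1
position: [0.5642, 0.1878, 0.2857]
eef_rot: [-3.142, 0.0, 2.915]
contact_force: [0.4, -0.7, -0.8]
gripper_width: 0.0216
grasp_force: 58.9
```

Run:
```python
from h import *
o=arm.get_obs();print(o['wrist_torque'])
c=camera_params("side");p=np.array(o["position"]);b=p+[0,0,.046]
q=proj(c,[b,b-[0,0,.17],[.564,.189,.095]]);print("side",q.round(1))
im=grab_frame("side");x0,y0=(q[1]-[50,75]).astype(int);print(x0,y0)
A=cv2.resize(im[y0:y0+120,x0:x0+100],(500,600),interpolation=cv2.INTER_CUBIC)
w_=camera_params("wrist");im2=grab_frame("wrist");q2=proj(w_,[b,b-[0,0,.17],[.564,.189,.095]]);print("wr",q2.round(1))
B=cv2.resize(im2[92:384,186:332],(300,600))
cv2.imwrite("pics/s7.png",np.hstack([A,B]));plan()
```

```text
[-0.00328828  0.03370931  0.03415468]
side [[248.   78.5]
 [248.  131.6]
 [247.7 149.8]]
197 56
wr [[259.  256.7]
 [259.7 169.9]
 [260.7 155.5]]
t 21.2 [0.5641 0.1875 0.2857] [-1.8000e+02 -1.0000e-02  1.6705e+02] w 21.24 F 58.9 [-0.1 -0.2 -1.6]
```

View pics/s7.png

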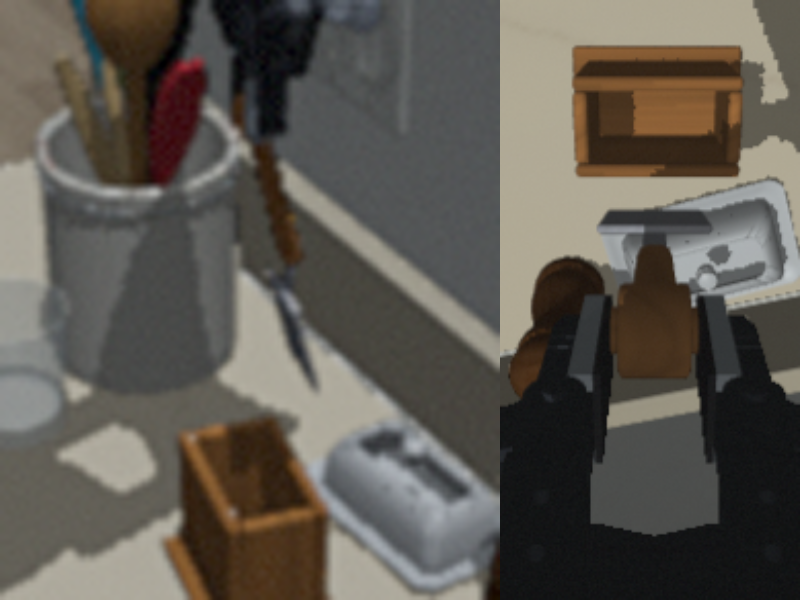

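The side half shows the blade's lower corner at (315,388), right of plumb at (255,378). The wrist half shows the stand centred behind the blade at (656,212), with the opening around (655,135). All my picture views are spent, so I'll get the tilt numerically, from averaged wrist torque and the blade pixels.

Run:
```python
from h import *
T=[];ims=[]
for i in range(20):
    ims.append(grab_frame("side" if i%2 else "wrist").astype(float)); o=arm.get_obs();T.append(np.r_[o['wrist_torque'],o['contact_force']])
T=np.array(T);print(T.mean(0).round(4),T.std(0).round(4))
m=T.mean(0)[:3];r=R.from_euler('xyz',o["eef_rot"]);print("tool-frame torque",r.inv().apply(m).round(4))
wr=np.mean(ims[0::2],0);sd=np.mean(ims[1::2],0);np.save("wr.npy",wr);np.save("sd.npy",sd)
g=wr.mean(2).astype(int)
print("wrist cols 228..296 step2")
for v in range(184,216,2): print(v,' '.join(f"{x:3d}" for x in g[v,226:298:2]))
g=sd.mean(2).astype(int)
print("side cols 246..266")
for v in range(104,140,2): print(v,' '.join(f"{x:3d}" for x in g[v,244:268]))
```

```text
[-2.0000e-04  1.9500e-02  9.7000e-03  1.0520e-01 -1.1530e-01 -1.3058e+00] [0.031  0.0292 0.0222 0.4437 0.406  0.4972]
tool-frame torque [ 0.0046  0.0189 -0.0097]
wrist cols 228..296 step2
184 165 164 164 164 164 164 164 165 164 164 164 165 164 164 164 164 164 164 164 164 164 164 164 164 164 164 164 164 164 164 164 164 164 136 121 119
186 165 164 164 164 164 164 164 164 165 164 164 164 164 165 164 164 164 165 164 164 164 164 164 164 164 164 164 164 164 164 127  89 110 138 155 164
188 164 164 165 165 164 164 164 164 164 164 164 164 165 164 164 164 164 164 164 164 164 164 164 164 164 164 123 121 116 124 153 161 166 164 163 161
190 165 164 164 165 164 164 164 164 165 164 164 164 165 164 164 164 164 164 164 164 164 164 164 102  81 112 149 155 166 165 163 161 162 162 164 166
192 164 164 165 164 165 165 164 165 164 164 164 164 165 165 164 164 164 164 136 121 119 115 143 155 166 165 163 162 161 162 163 165 167 169 170 128
194 164 164 164 164 164 164 136 107 107 107 107 107 108 107 107 107  67  66  63  82 104 109 108 107 106 106 105 106 107 161 127 126 102  86  83  82
196 164 164 165 164 164 
[... 2574 characters left out ...]

126 158 168 166 166 166 166 166 166 167 166 150  98  48  55 100 147 164 153 138 135 111  77  62  65
128 167 167 166 166 166 166 166 166 166 167 166 155 118  63  69 125 164 169 167 170 173 159 122  83
130 166 167 166 166 166 166 166 166 166 166 167 168 160 119  73  95 143 165 167 166 166 169 166 148
132 168 167 166 166 166 166 166 166 166 166 166 167 168 163 137  91 116 159 167 166 166 166 167 166
134 136 158 163 165 168 167 166 166 166 166 166 166 167 167 165 150 134 148 164 166 166 166 166 167
136  91  93  97 110 134 159 163 164 168 168 167 167 167 166 167 166 166 166 167 166 166 166 166 166
138  95  93  93  91  90  91  91 101 119 124 136 157 163 166 167 166 166 166 166 166 166 166 166 166
```

The numbers agree: the torque gives about 8°, and the blade tip at row 194 with 46 px width gives about 9° forward tilt. The blade is centred laterally on the stand. I'll pitch the tool back 0.15 rad about the barrel and start lowering.

Emit:
send_rows --deltas "2 0.5 0 0 0.03 0 18;4 1 0 0 0.07 0 18;7 1.5 0 0 0.11 0 18;9 1.6 0 0 0.15 0 18;9 1.6 8 0 0.15 0 18;9 1.6 18 0 0.15 0 18;9 1.6 28 0 0.15 0 18;9 1.6 35 0 0.15 0 18"

```text
time: 23.2
position: [0.5551, 0.1905, 0.2497]
eef_rot: [-3.141, -0.151, 2.915]
contact_force: [1.3, -0.1, -1.5]
gripper_width: 0.0217
grasp_force: 58.9
```

Run:
```python
from h import *
T=[];
for i in range(12):
    im=grab_frame("side"); o=arm.get_obs();T.append(o['wrist_torque'])
m=np.mean(T,0);r=R.from_euler('xyz',o["eef_rot"]);p=np.array(o["position"]);b=p+r.apply([0,0,-.046])
yaw=np.radians(167);ax=np.array([np.sin(yaw),-np.cos(yaw),0])
print("torque about hinge",m@ax,"barrel",b.round(4),"stand frame mm",(np.array([[np.cos(np.radians(-13)),np.sin(np.radians(-13))],[-np.sin(np.radians(-13)),np.cos(np.radians(-13))]])@(b[:2]-[.563,.189])*1e3).round(1))
print("down in tool",r.inv().apply([0,0,-1]).round(4));plan()
c=camera_params("side");print(proj(c,[b-[0,0,.17]+ax*s*.025 for s in(-1,0,1)]).round(1))
g=im.mean(2).astype(int)
for v in range(118,150,2): print(v,' '.join(f"{x:3d}" for x in g[v,238:266]))
```

```text
torque about hinge -0.09158763332211221 barrel [0.5624 0.1889 0.2964] stand frame mm [-0.6 -0.2]
down in tool [-1.492e-01 -1.000e-04  9.888e-01]
t 23.8 [0.5557 0.1905 0.2509] [179.99  -8.58 167.01] w 21.69 F 58.9 [ 0.2 -0.3 -1.9]
[[250.  146.3]
 [247.3 141.5]
 [244.6 136.8]]
118  74  72  72  67  69  94 138 166 160 121  55  31  35  65 112 135 139 111  77  62  65  67  69  68  68  68  66  66
120  71  71  70  69  70  90 133 165 170 155  93  47  76 120 149 167 171 174 160 122  81  65  63  68  67  67  67  67
122  71  68  68  72  68  62  71 108 137 137  88  98 146 167 169 167 167 166 169 165 145 118  80  63  62  66  65  66
124  72  70  69  72  70  70  74  92 126 110  88 119 163 170 167 167 167 166 168 168 166 160 145 132 100  70  65  64
126  70  69  72  70  70  79  74  60  92 130 127 144 165 169 165 166 167 167 166 167 168 167 165 155 138 136 112  76
128  72  71  70  74  80  92  82  57  51  73 122 158 168 168 167 166 166 166 168 166 166 166 168 167 167 170 173 160
130  71  78  84  90  96  97  87  65  48  46  68  97 126 157 164 169 169 166 167 166 166 166 166 167 167 167 168 169
132  90  94 
[... 331 characters left out ...]
 169
138  92  94  95  92  93  95  97  92  73  54  45  55  70  87  91  96  94  92  94  94  93  91  91  92 103 120 124 136
140  91  91  90  89  82  79  74  69  66  56  51  52  60  79  89  93  93  95  94  92  95  94  94  94  94  91  89  90
142  90  96  90  78  55  41  39  38  38  39  40  50  57  69  59  68  87  93  94  91  93  94  93  92  93  93  92  97
144  53  52  55  53  47  42  38  34  35  34  40  38  60  70  66  85  94  92  94  93  93  93  95  92  95  97 112 128
146  51  52  53  53  51  42  33  35  34  38  33  38  39  48  46  67  91  97  94  93  91  91  94  97 100 114 129 132
148  68  56  55  50  50  37  33  36  35  34  35  36  38  34  36  39  64  87  96  96 113 146 164 158 125 107 114 121
```

Side pixels put the near blade corner at about (251,145), against (250,146) predicted for a vertical turner over the stand's centre. Lowering now.

Emit:
send_rows --deltas "-1 0 7 0 0 0 18;-3 0 20 0 0 0 18;-5 0 33 0 0 0 18;-7 0 46 0 0 0 18;-9 0 60 0 0 0 18;-11.3 0 75 0 0 0 18;-13.5 0 90 0 0 0 18;-15 0 99 0 0 0 18"

```text
time: 24.8
position: [0.5552, 0.1904, 0.1493]
eef_rot: [-3.141, -0.151, 2.915]
contact_force: [-0.3, 0.4, -1.0]
gripper_width: 0.0214
grasp_force: 58.9
```

Emit:
send_rows --deltas "-0.3 0 2 0 0 0 18;-0.6 0 4 0 0 0 18;-0.9 0 6 0 0 0 18;-1 0 7 0 0 0 18;-1.2 0 8 0 0 0 18;-1.3 0 9 0 0 0 18;-1.5 0 10 0 0 0 18;-1.5 0 10 0 0 0 18"

```text
time: 25.8
position: [0.5556, 0.1905, 0.1404]
eef_rot: [-3.141, -0.15, 2.915]
contact_force: [-1.5, -0.5, -1.1]
gripper_width: 0.0218
grasp_force: 58.9
```

Emit:
send_rows --deltas "-0.1 0 1 0 0 0 18;-0.2 0 1.5 0 0 0 18;-0.3 0 2 0 0 0 18;-0.4 0 2.5 0 0 0 18;-0.5 0 3 0 0 0 18;-0.5 0 3.5 0 0 0 18;-0.6 0 4 0 0 0 18;-0.6 0 4 0 0 0 18"

```text
time: 26.8
position: [0.5556, 0.1905, 0.1364]
eef_rot: [-3.142, -0.15, 2.915]
contact_force: [-0.4, 0.8, -1.2]
gripper_width: 0.0218
grasp_force: 58.9
```

Emit:
send_rows --deltas "-0.1 0 1 0 0 0 18;-0.2 0 1.5 0 0 0 18;-0.3 0 2 0 0 0 18;-0.4 0 2.5 0 0 0 18;-0.5 0 3 0 0 0 18;-0.5 0 3.5 0 0 0 18;-0.6 0 4 0 0 0 18;-0.6 0 4 0 0 0 18"

```text
time: 27.8
position: [0.557, 0.1908, 0.1344]
eef_rot: [3.14, -0.147, 2.915]
contact_force: [-0.7, -1.2, 11.3]
gripper_width: 0.0219
grasp_force: 60.2
```

The wrist force shows the blade has reached the stand's floor. I'll relieve the load and let go.

Emit:
send_rows --deltas "0 0 -1 0 0 0 18;0 0 -1.5 0 0 0 18;0 0 -1.5 0 0 0 18;0 0 -1.5 0 0 0 20;0 0 -1.5 0 0 0 22;0 0 -1.5 0 0 0 24;0 0 -1.5 0 0 0 27;0 0 -1.5 0 0 0 32"

```text
time: 28.8
position: [0.5556, 0.1904, 0.1335]
eef_rot: [-3.141, -0.151, 2.915]
contact_force: [-0.1, 0.5, 0.9]
gripper_width: 0.0321
grasp_force: 0.0
```

Emit:
send_rows --deltas "0 0 0 0 0 0 40;0 0 0 0 0 0 48;0 0 0 0 0 0 56;0 0 0 0 0 0 60;0 0 0 0 0 0 60;0 0 0 0 0 0 60;0 0 0 0 0 0 60;0 0 0 0 0 0 60"

```text
time: 29.8
position: [0.5559, 0.1905, 0.1339]
eef_rot: [3.142, -0.15, 2.915]
contact_force: [0.4, -0.1, 0.2]
gripper_width: 0.0602
grasp_force: 0.0
```

Run:
```python
from h import *
plan()
for n in("side","top","wrist"):
    im=grab_frame(n);c=camera_params(n)
    for t in("turner_barrel","spoon"):
        for r in models.find_in(n,t)[:2]: p=w(c,r["position"]);print(n,t,round(r["conf"],2),p.round(3))
print(R.from_euler('xyz',arm.get_obs()["eef_rot"]).inv().apply([0,0,1]))
```

```text
t 29.8 [0.5559 0.1905 0.1339] [180.    -8.59 167.01] w 60.19 F 0.0 [ 0.4 -0.1  0.2]
side turner_barrel 0.56 [0.529 0.189 0.15 ]
side turner_barrel 0.38 [ 0.567 -0.044  0.011]
side spoon 0.91 [ 0.57  -0.043  0.015]
top spoon 0.79 [ 0.61  -0.041  0.02 ]
[ 1.49418867e-01  8.41384299e-06 -9.88773989e-01]
```

Emit:
send_rows --deltas "1 0 -5 0 0 0 60;3 0 -18 0 0 0 60;6 0 -40 0 0 0 60;10 0 -65 0 0 0 60;15 0 -100 0 0 0 60;20 0 -130 0 0 0 60;22 0 -147 0 0 0 60;22 0 -150 0 0 0 60"

```text
time: 31.25
position: [0.557, 0.1904, 0.2868]
eef_rot: [3.141, -0.148, 2.915]
contact_force: [0.5, 0.5, -1.0]
gripper_width: 0.0601
grasp_force: 0.0
```

Run:
```python
from h import *
plan()
old=cv2.imread("pics/side0.png").astype(int)
A=[]
for n in("side","top","wrist","side"):
    im=grab_frame(n);c=camera_params(n);A.append(im.astype(int))
    for t in("turner_barrel","spoon"):
        for r in models.find_in(n,t)[:2]: p=w(c,r["position"]);print(n,t,round(r["conf"],2),p.round(3))
print("motion side",(abs(A[0]-A[3]).max(2)>40).sum())
c=camera_params("side");d=(abs(A[3]-old).max(2)>40)
m,x=np.zeros(0),0
q=proj(c,[[.563,.189,.009],[.563,.189,.095],[.563,.189,.179]]);print(q.round(1))
for v in range(90,165,4):
    k=np.flatnonzero(d[v,215:275])+215; print(v,(k.min(),k.max(),len(k)) if len(k) else None)
```

```text
t 31.25 [0.557  0.1904 0.2868] [179.94  -8.48 167.02] w 60.14 F 0.0 [ 0.5  0.5 -1. ]
side turner_barrel 0.52 [0.527 0.191 0.148]
side spoon 0.8 [ 0.57  -0.042  0.012]
top turner_barrel 0.55 [0.549 0.187 0.067]
top spoon 0.57 [ 0.611 -0.037  0.019]
wrist turner_barrel 0.92 [0.525 0.196 0.172]
wrist turner_barrel 0.75 [0.572 0.19  0.062]
wrist spoon 0.67 [0.527 0.194 0.174]
wrist spoon 0.56 [ 0.588 -0.032  0.011]
side turner_barrel 0.72 [0.531 0.19  0.151]
motion side 7
[[247.4 171.8]
 [247.4 149.9]
 [247.4 126.5]]
90 None
94 None
98 None
102 None
106 None
110 None
114 None
118 None
122 None
126 (np.int64(244), np.int64(246), 3)
130 (np.int64(229), np.int64(252), 20)
134 (np.int64(230), np.int64(259), 30)
138 (np.int64(216), np.int64(267), 48)
142 (np.int64(215), np.int64(265), 28)
146 (np.int64(215), np.int64(258), 11)
150 (np.int64(215), np.int64(238), 16)
154 (np.int64(215), np.int64(232), 18)
158 (np.int64(215), np.int64(232), 18)
162 (np.int64(215), np.int64(230), 16)
```

The barrel is at about (0.526, 0.195, 0.172), so the turner leans about 15° on the rim with its tip at the floor. Nothing is moving, the spoon hasn't moved, and the gripper is clear.

```bash
python3 -c "
from h import *
print(arm.job_done())"
```

```text
the job is handed in; nothing more can be done
None
```

The turner stands released in the middle stand, blade on the floor and leaning about 15° on the rim, with the spoon where it lay; I handed the job in at about 31 s, and no verdict came back.

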